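# Soap the flat scrubber on the press-plate dispenser

## Task

Pick up the flat round scrubber by its handle and press it squarely down on the middle of the soap dispenser's sprung yellow plate until the plate is all the way down and level, and hold it there for about a second. Then stand the scrubber upright in the orange soap dish and let go of it. Leave the dark wooden pestle where it stands.

Things in the scene. Friction and masses are not known exactly. Their poses are not given: they have to be found in the camera images.
- scrubber_center (a point): Centre of the loose scrubber, half-way up: 45 mm above its flat underside, z up its handle. Stands on the board. A flat round foot 60 mm across, 18 mm high (green below, white above), carries an upright round white handle 28 mm across, 90 mm tall in all. Grip the handle between 15 mm below and 45 mm above this point. About 160 g.
- press_plate (a point): Top centre of the sprung plate, a yellow disc 80 mm across, 8 mm thick, on a fixed round blue dispenser 100 mm across. z is its upward normal. At rest 92 mm above the board, it goes 18 mm down to a hard stop at 74 mm. The spring takes about 4 N to start, 9 N at the stop, and lifts it back. It rocks up to 14 degrees on its stem if pressed at one side.
- dish_in (a point): Centre of the inner floor, 4 mm above the board, of the fixed orange soap dish: an open tray 100 x 130 mm (its x, y) outside, walls 4 mm thick, 22 mm high; z up. A glass jar with a wooden lid (130 mm tall, 90 mm across) and a white mug (90 mm tall) also stand nearby: carry the scrubber over them.
- pestle_center (a point): Centre, half-way up, of the loose dark wooden pestle, a bystander standing upright, to be left alone: 110 mm tall, foot 44 mm across and 40 mm high, handle 30 mm across, z up. It and the scrubber stand at least 120 mm apart along x; either may be the nearer to the robot.
There are look-alikes about, which are no part of the job. Leave any red look-alike of the part that bears press_plate alone.

How it is judged:
By the outcome, as a careful person would: the job done as asked, in the order asked, and still so for the second after the job is handed in, with the robot touching nothing.
It also fails if it takes over 54 s, if anything falls off the work surface, if the arm or the gripper's body presses on something with over 40 N, if the wrist force passes 120 N, or if a joint passes its speed limit or range.

## Robot

A 6-joint arm with a two-finger parallel gripper is mounted at the origin on the work surface. World frame = base frame: x ahead of the robot, y to its left, z up, the work surface at z = 0. Lengths are in mm, angles in rad, forces in N, time in s.
With the tool pointing down it reaches from about 350 to 875 mm from the base axis. Payload 4.2 kg.
Tool frame: the origin (TCP) lies midway between the tips of the shut fingers; the grasp point (between the pads) lies 19 mm behind it; z points along the fingers, y is the line along which they close (so a half turn about z gives the same grasp; the last joint's range is limited). The gripper opens to 85 mm and grips with 20 to 120 N. Pads are 22 mm wide; open, the fingers measure 114 mm over their backs; the gripper's body (76 mm by 85 mm) begins 54 mm behind the grasp point. The pads swing forward as they close: fully open they stand 13 mm farther back than shut.
Start: joints at [1.574, 0.385, 0.008, 0, -1.194, -0.259], TCP at [158.105, 604.65, 231.312] pointing down, gripper open.
Joint ranges: [-3.14, 3.14], [-1.21, 2.06], [-1.07, 1.41], [-3.16, 2.05], [-2.99, -0.16], [-3.1, 3.1]. Speed limits (rad/s): [2.79, 2.79, 3.14, 3.14, 3.14, 3.14].

## Interface

Orientations are given as a unit quaternion [x, y, z, w].
In Python, from bench import arm, eyes, nets gives the robot as it stands.
- The arm moves only by the tool apply_moves, never from a script. Its arguments are lists of equal length, an entry for each row: "delta_rot": the turn, a rotation vector about the tool's x, y, z as a fraction of full scale, a list of three; "xyz": the shift along the tool's x, y, z as a fraction of full scale, a list of three; "hand": the gripper command: -1 is fully open, 1 is shut, values between are in proportion. In form: {"delta_rot": [[ax, ay, az], ...], "xyz": [[dx, dy, dz], ...], "hand": [hand, ...]}. A call has 1 to 20 rows; each row shifts and turns the commanded pose from where the row before left it, along the tool's axes as they then stand; what a row does not reach is not made up. Full scale, the value 1, is 0.025 m for a shift and 6 degrees for a turn. A row lasts 1/12 s, in which the tool goes at most 41.7 mm and 7.16 degrees, less where a joint would pass 70% of its speed; a pose out of reach is approached as far as the arm can. A call with a number of a shift or a turn outside -1 to 1 is refused whole. A call with a gripper value outside its range is refused whole. The fingers move at their own pace and stop on an object; the grip force is fixed at half the most. Time passes only in rows, so rows that do not move let the fingers close. It gives the time, the measured TCP pose, the force, the opening and the grip force at its end, in the units of the state.
- arm.read_state(): the state, without advancing time (a new reading comes with each control period).
- eyes.get_image(name): name is "side" or "top"; returns a dict with "frame" (400x640x3 uint8, red, green, blue), "range_z" (400x640 float32, mm along the optical axis (not along the pixel's ray), 0 where there is no reading), "camera_matrix" (3x3 intrinsics, pixels), "R" (3x3) and "t" (3): a world point X has camera coordinates R X + t. Camera axes: x right, y down, z forward; pixel columns grow to the right and rows downward; lengths in mm; the calibration is good to about 2 mm. A picture is of the moment at which its call begins.
- arm.job_done(): hands the job in; it is judged then, once.
Trained networks look in a picture, given as the dict that the camera call returned (one of the last four; its "shot" number tells which), for a name from the list of things; names that differ only in an ending like _2 or _b are one class to them, and where a whole thing is asked for, a point or a joint stands for the part that bears it (a point fixed in the world has none). Each returns a list of dicts, best first, with "score" (0 to 1); they miss things now and then, are a little off and sometimes report something else, mostly with a low value. They report only what shows in the picture. A call takes as long as a camera call. They do not tell look-alikes from the thing itself.
- nets.look_for(name, picture): "bbox" ([left, top, right, bottom] in pixels, round what is visible of it).
- nets.masks_of(name, picture): "region" (400x640 bool, what is visible of it) and "bbox" ([left, top, right, bottom] in pixels, round what is visible of it).
The state is a dict: "clock": time; "joints": joint angles; "joint_vel": joint speeds; "joint_efforts": joint torques, N m; "position": TCP position; "ee_rot": TCP orientation; "contact_force": force on the tool from outside, world axes, zero at the start; "wrist_torque": the same for the moment, N m; "gripper_width": finger opening in mm; "grasp_force": force on a finger pad.
Only numpy, scipy, OpenCV 4.12 (cv2) and the standard library are available. Lean on these libraries where they do the work, as an engineer would, in place of code of your own. Each camera call takes 0.05 s, during which the arm holds its last target. There are 200 camera calls.

## Working session

There is one attempt and no reset: what is moved stays moved. The work goes in short steps, Python scripts to look and compute and a tool call to move; the robot and the scene stay as the last step left them, time stands still between calls to the robot, and variables do not carry over. Pictures are saved under pics/ and viewed, at most 10 in all, crops included, and the job is handed in when it is done.

Besides the shell and the picture viewer there is one more tool, called after ">>>" by a JSON object that holds its "api" and its "payload", one argument or row to a line. apply_moves: Moves the arm, as the interface text tells. Its arguments: {"type":"object","properties":{"delta_rot":{"type":"array"},"xyz":{"type":"array"},"hand":{"type":"array"}},"required":["delta_rot","xyz","hand"]}

```bash
mkdir -p pics; cat > h.py <<'E'
import numpy as np, cv2
from bench import arm, eyes, nets
def world(p):
    K=p["camera_matrix"];z=p["range_z"].astype(float);v,u=np.mgrid[:400,:640]
    c=np.stack([(u-K[0,2])*z/K[0,0],(v-K[1,2])*z/K[1,1],z],-1)
    w=(c-p["t"])@p["R"]; w[z<=0]=np.nan
    return w
def save(p,n): cv2.imwrite("pics/"+n,p["frame"][...,::-1])
E
python3 - <<'E'
from h import *
print(arm.read_state())
for c in("top","side"):
    p=eyes.get_image(c);save(p,c+"0.png");w=world(p)
    for n in("scrubber_center","press_plate","dish_in","pestle_center"):
        for d in nets.masks_of(n,p)[:4]:
            q=w[d["region"]];q=q[~np.isnan(q[:,0])]
            if len(q)<5: continue
            top=q[q[:,2]>np.percentile(q[:,2],95)-5]
            print(c,n,round(d["score"],2),np.round(d["bbox"]),"lo",q.min(0).round(),"hi",q.max(0).round(),"topmid",((top.min(0)+top.max(0))/2).round(),p["frame"][d["region"]].mean(0).round())
E
```

```text
{'clock': 0.0, 'joints': array([ 1.57358865e+00,  3.85551051e-01,  6.60697705e-03, -4.91483557e-04,
       -1.19397533e+00, -2.58582581e-01]), 'joint_vel': array([ 3.19867403e-04, -4.22299752e-04, -2.13362001e-03, -2.54342530e-03,
       -9.03709233e-04,  9.67077510e-05]), 'joint_efforts': array([ 3.04202758e-04, -3.92290306e+01,  1.88391727e+01,  4.18626890e+00,
       -4.68288417e-03,  3.70310396e-07]), 'position': array([157.97770532, 604.09995182, 230.21863348]), 'ee_rot': array([ 9.91820407e-01, -1.27636597e-01, -8.81210726e-05,  1.08225256e-03]), 'contact_force': array([ 0.07607061,  0.38680283, -0.24656637]), 'wrist_torque': array([ 0.02031252, -0.04675903,  0.002896  ]), 'grasp_force': 0.0, 'gripper_width': 85.23957439681705}
top scrubber_center 0.69 [408. 271. 431. 300.] lo [ 408. -350.   -6.] hi [ 470. -285.   95.] topmid [ 440. -314.   91.] [166. 168. 162.]
top press_plate 0.79 [371. 128. 401. 157.] lo [ 764. -273.   -3.] hi [ 877. -195.  101.] topmid [ 804. -235.   96.] [219. 191.  67.]
top press_plate 0.65 [238. 121. 268. 149.] lo [785.  71.  62.] hi [860. 152. 101.] top
[... 495 characters left out ...]
8. -265.   92.] topmid [ 440. -314.   89.] [125. 129. 124.]
side press_plate 0.83 [403. 227. 441. 254.] lo [ 763. -275.   -2.] hi [ 907. -104.   96.] topmid [ 803. -235.   92.] [188. 158.   7.]
side press_plate 0.78 [308. 160. 334. 180.] lo [626.  61.  -1.] hi [734. 265.  96.] topmid [665. 101.  92.] [188. 157.   2.]
side press_plate 0.77 [359. 151. 387. 169.] lo [784.  70.  -1.] hi [913. 294.  95.] topmid [824. 111.  92.] [187. 156.   5.]
side dish_in 0.65 [237. 212. 288. 259.] lo [ 395. -107.   -3.] hi [540.  66.  26.] topmid [465. -29.  22.] [144.  59.   5.]
side pestle_center 0.94 [336. 264. 356. 311.] lo [ 589. -306.    1.] hi [ 659. -203.  112.] topmid [ 611. -285.  109.] [42. 24. 14.]
```

View pics/top0.png

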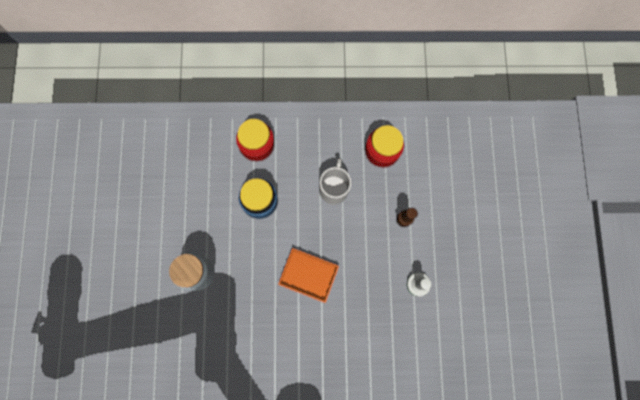

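View pics/side0.png

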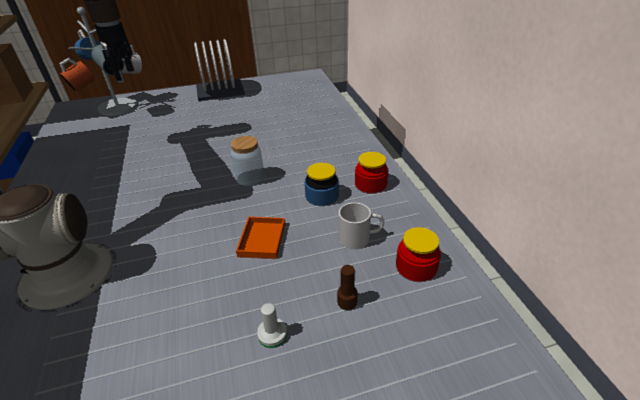

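Blue dispenser with the yellow plate is at top (257,195) / side (321,182). The red look-alikes are at top (254,139) and (386,146). The white and green scrubber is at top (419,284) / side (270,328), the dark pestle at (406,217), the orange dish at (309,273), the mug at (335,184) and the jar at (186,270). I choose the blue dispenser and the white scrubber.

```bash
python3 - <<'E'
from h import *
s=eyes.get_image("side");f=s["frame"]
a=cv2.resize(f[140:270,225:450],None,fx=3,fy=3,interpolation=2);b=cv2.resize(f[255:360,225:450],None,fx=3,fy=3,interpolation=2)
cv2.imwrite("pics/crop.png",np.vstack([a,b])[:600,:,::-1])
for c in("top","side"):
    p=s if c=="side" else eyes.get_image(c);w=world(p)
    def cir(name,zl,zh,near):
        m=(w[...,2]>zl)&(w[...,2]<zh)&(np.hypot(w[...,0]-near[0],w[...,1]-near[1])<near[2])
        q=w[m][:,:2].astype(np.float32); (x,y),r=cv2.minEnclosingCircle(q)
        print(c,name,len(q),"circle",round(x,1),round(y,1),round(r,1),"mean",q.mean(0).round(1),"rect",cv2.minAreaRect(q), "z",np.median(w[m][:,2]).round(1))
    cir("plate",86,102,(666,101,70)); cir("scrubtop",82,100,(440,-314,40)); cir("foot",10,24,(440,-314,45))
    cir("dishrim",15,30,(468,-30,100)); cir("dishfloor",0,9,(468,-30,35))
    cir("jar",110,145,(460,290,90)); cir("mug",75,100,(690,-95,80))
E
```

```text
top plate 779 circle 665.2 100.9 40.2 mean [664.8 100.4] rect ((664.9805297851562, 100.49635314941406), (78.55207824707031, 78.41411590576172), 38.186893463134766) z 92.0
top scrubtop 105 circle 440.6 -314.0 13.9 mean [ 439.9 -313.1] rect ((440.0311584472656, -314.12860107421875), (26.73478126525879, 24.09552001953125), 89.4745101928711) z 89.8
top foot 251 circle 439.5 -313.7 30.5 mean [ 439.7 -307.6] rect ((440.212158203125, -311.83380126953125), (58.764156341552734, 54.51690673828125), 1.2429249286651611) z 18.5
top dishrim 290 circle 465.6 -29.1 80.7 mean [466.2 -29.5] rect ((465.89849853515625, -29.269256591796875), (130.01226806640625, 100.19307708740234), 68.46208190917969) z 22.1
top dishfloor 528 circle 468.0 -30.3 34.7 mean [467.9 -29.9] rect ((468.0953674316406, -31.085914611816406), (67.77803039550781, 67.21296691894531), 89.86581420898438) z 4.4
top jar 919 circle 473.7 259.2 41.4 mean [475.2 257.4] rect ((475.40216064453125, 258.40411376953125), (78.61756896972656, 76.57621765136719), 61.37284851074219) z 129.6
top mug 242 circle 705.7 -101.8 51.9 mean [ 699.2 -100.2] r
[... 617 characters left out ...]
3903503) z 18.5
side dishrim 390 circle 464.5 -29.0 81.9 mean [462.4 -32.1] rect ((465.7236328125, -28.40247344970703), (134.29556274414062, 100.89947509765625), 68.82662963867188) z 20.8
side dishfloor 398 circle 467.9 -30.0 34.9 mean [467.8 -30.4] rect ((467.5653381347656, -29.386550903320312), (67.97662353515625, 67.31575012207031), 8.40434455871582) z 4.1
side jar 422 circle 478.2 258.7 42.0 mean [475.3 249.6] rect ((475.62017822265625, 259.1650085449219), (75.80305480957031, 80.3554458618164), 9.688344955444336) z 128.8
side mug 389 circle 705.5 -102.7 51.8 mean [ 696.2 -100.7] rect ((697.9424438476562, -96.8429183959961), (90.64512634277344, 79.9344711303711), 27.09479522705078) z 84.3
```

View pics/crop.png

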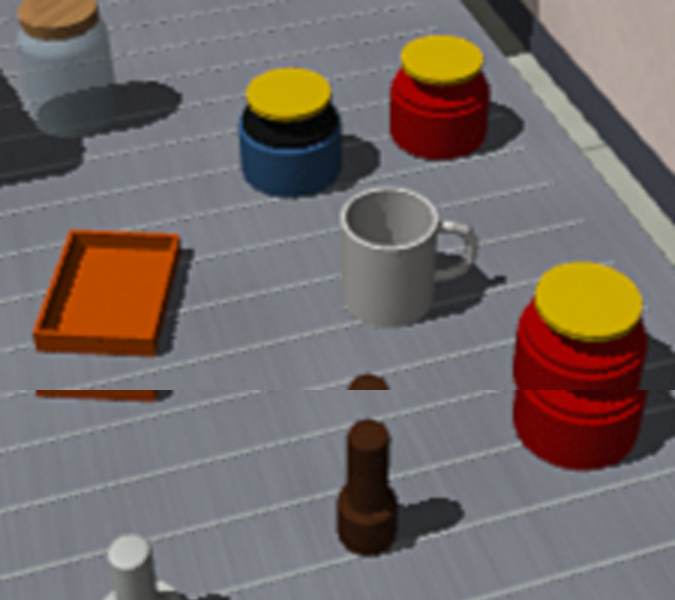

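The crop confirms it: blue body under the yellow plate at crop (290,120), reds to the upper and lower right, scrubber white at the bottom (130,560). First leg goes to about (500,200), z 230.

>>> {"api": "apply_moves", "payload": {
  "delta_rot": [
    [0,0,0],
    [0,0,0],
    [0,0,0],
    [0,0,0],
    [0,0,0],
    [0,0,0],
    [0,0,0],
    [0,0,0],
    [0,0,0],
    [0,0,0],
    [0,0,0],
    [0,0,0],
    [0,0,0],
    [0,0,0],
    [0,0,0],
    [0,0,0],
    [0,0,0],
    [0,0,0],
    [0,0,0],
    [0,0,0]
  ],
  "xyz": [
    [0.86,0.6,0],
    [0.86,0.6,0],
    [0.86,0.6,0],
    [0.86,0.6,0],
    [0.86,0.6,0],
    [0.86,0.6,0],
    [0.86,0.6,0],
    [0.86,0.6,0],
    [0.86,0.6,0],
    [0.86,0.6,0],
    [0.86,0.6,0],
    [0.86,0.6,0],
    [0.86,0.6,0],
    [0.86,0.6,0],
    [0.86,0.6,0],
    [0.86,0.6,0],
    [0.86,0.6,0],
    [0.86,0.6,0],
    [0.86,0.6,0],
    [0.86,0.6,0]
  ],
  "hand": [-1,-1,-1,-1,-1,-1,-1,-1,-1,-1,-1,-1,-1,-1,-1,-1,-1,-1,-1,-1]
}}

```text
clock: 2.27
position: [498.9, 204.5, 231.6]
ee_rot: [0.992, -0.128, 0.0, -0.0]
contact_force: [0.4, 1.1, -0.3]
gripper_width: 85.3
grasp_force: 0.0
```

```bash
cat > go.py <<'E'
import sys
from h import *
from scipy.spatial.transform import Rotation as Ro
s=arm.read_state();R=Ro.from_quat(s["ee_rot"]).as_matrix()
g=np.array([float(a) for a in sys.argv[1:4]]);d=R.T@(g-s["position"])/25
n=int(np.ceil(abs(d).max()))
print("t",s["clock"].round(2),"pos",s["position"].round(1),"z",R[:,2].round(4),"yaw",np.degrees(np.arctan2(R[1,0],R[0,0])).round(2),"F",s["contact_force"].round(1),"T",s["wrist_torque"].round(2),"w",round(s["gripper_width"],1),"grip",round(s["grasp_force"],1),"j",s["joints"].round(2))
print("units",d.round(2),"n>=",n,"per row",(d/max(n,1)).round(3), "per 20",(d/20).round(3))
E
python3 go.py 440 -314 200
```

```text
Traceback (most recent call last):
  File "go.py", line 7, in <module>
    print("t",s["clock"].round(2),"pos",s["position"].round(1),"z",R[:,2].round(4),"yaw",np.degrees(np.arctan2(R[1,0],R[0,0])).round(2),"F",s["contact_force"].round(1),"T",s["wrist_torque"].round(2),"w",round(s["gripper_width"],1),"grip",round(s["grasp_force"],1),"j",s["joints"].round(2))
              ^^^^^^^^^^^^^^^^
AttributeError: 'float' object has no attribute 'round'
```

>>> {"api": "apply_moves", "payload": {
  "delta_rot": [
    [0,0,0],
    [0,0,0],
    [0,0,0],
    [0,0,0],
    [0,0,0],
    [0,0,0],
    [0,0,0],
    [0,0,0],
    [0,0,0],
    [0,0,0],
    [0,0,0],
    [0,0,0],
    [0,0,0],
    [0,0,0],
    [0,0,0],
    [0,0,0],
    [0,0,0],
    [0,0,0],
    [0,0,0],
    [0,0,0]
  ],
  "xyz": [
    [0.15,1,0],
    [0.15,1,0],
    [0.15,1,0],
    [0.15,1,0],
    [0.15,1,0],
    [0.15,1,0],
    [0.15,1,0],
    [0.15,1,0],
    [0.15,1,0],
    [0.15,1,0],
    [0.15,1,0],
    [0.15,1,0],
    [0.15,1,0],
    [0.15,1,0],
    [0.15,1,0],
    [0.15,1,0],
    [0.15,1,0],
    [0.15,1,0],
    [0.15,1,0],
    [0,1,0]
  ],
  "hand": [-1,-1,-1,-1,-1,-1,-1,-1,-1,-1,-1,-1,-1,-1,-1,-1,-1,-1,-1,-1]
}}

```text
clock: 3.93
position: [440.8, -297.6, 231.5]
ee_rot: [0.992, -0.127, 0.0, 0.0]
contact_force: [0.8, 0.4, 0.0]
gripper_width: 85.4
grasp_force: 0.0
```

```bash
sed -i 's/s\["clock"\].round(2)/round(s["clock"],2)/' go.py; python3 go.py 440 -314 130
```

```text
t 3.93 pos [ 440.8 -297.6  231.5] z [ 7.e-04 -4.e-04 -1.e+00] yaw -14.65 F [0.8 0.4 0. ] T [-0.04 -0.09  0.  ] w 85.4 grip 0.0 j [-0.29  0.23 -0.22  0.   -1.12  1.6 ]
units [0.13 0.64 4.06] n>= 5 per row [0.027 0.129 0.812] per 20 [0.007 0.032 0.203]
```

>>> {"api": "apply_moves", "payload": {
  "delta_rot": [
    [0,0,0],
    [0,0,0],
    [0,0,0],
    [0,0,0],
    [0,0,0],
    [0,0,0],
    [0,0,0]
  ],
  "xyz": [
    [0,0.3,0.8],
    [0,0.3,0.8],
    [0,0,0.8],
    [0,0,0.8],
    [0,0,0.8],
    [0,0,0],
    [0,0,0]
  ],
  "hand": [-1,-1,-1,-1,-1,-1,-1]
}}

```text
clock: 4.52
position: [436.5, -310.7, 130.9]
ee_rot: [0.992, -0.127, -0.001, -0.0]
contact_force: [0.7, -0.1, 0.4]
gripper_width: 85.6
grasp_force: 0.0
```

```bash
python3 go.py 440 -314 42
```

```text
t 4.52 pos [ 436.5 -310.7  130.9] z [-2.e-03  3.e-04 -1.e+00] yaw -14.65 F [ 0.7 -0.1  0.4] T [ 0.01 -0.   -0.02] w 85.6 grip 0.0 j [-0.32  0.33 -0.35  0.   -0.89  1.63]
units [0.18 0.09 3.56] n>= 4 per row [0.044 0.023 0.889] per 20 [0.009 0.005 0.178]
```

>>> {"api": "apply_moves", "payload": {
  "delta_rot": [
    [0,0,0],
    [0,0,0],
    [0,0,0],
    [0,0,0],
    [0,0,0],
    [0,0,0],
    [0,0,0],
    [0,0,0],
    [0,0,0],
    [0,0,0],
    [0,0,0],
    [0,0,0],
    [0,0,0],
    [0,0,0]
  ],
  "xyz": [
    [0.18,0.09,0.4],
    [0,0,0.8],
    [0,0,0.8],
    [0,0,0.8],
    [0,0,0.8],
    [0,0,0],
    [0,0,0],
    [0,0,0],
    [0,0,0],
    [0,0,0],
    [0,0,0],
    [0,0,0],
    [0,0,0],
    [0,0,0]
  ],
  "hand": [-1,-1,-1,-1,-1,-1,-1,1,1,1,1,1,1,1]
}}

```text
clock: 5.68
position: [441.1, -314.1, 42.2]
ee_rot: [0.992, -0.127, 0.001, 0.0]
contact_force: [-0.2, 1.2, 5.6]
gripper_width: 26.5
grasp_force: 58.7
```

```bash
python3 go.py 440 -314 42
```

```text
t 5.68 pos [ 441.1 -314.1   42.2] z [ 1.1e-03 -7.0e-04 -1.0e+00] yaw -14.63 F [-0.2  1.2  5.6] T [ 0.29  0.16 -0.08] w 26.5 grip 58.7 j [-0.32  0.46 -0.43  0.   -0.68  1.63]
units [-0.04  0.01  0.01] n>= 1 per row [-0.044  0.006  0.007] per 20 [-0.002  0.     0.   ]
```

>>> {"api": "apply_moves", "payload": {
  "delta_rot": [
    [0,0,0],
    [0,0,0],
    [0,0,0],
    [0,0,0],
    [0,0,0],
    [0,0,0],
    [0,0,0],
    [0,0,0],
    [0,0,0],
    [0,0,0],
    [0,0,0]
  ],
  "xyz": [
    [0,0,-0.4],
    [0,0,-0.8],
    [0,0,-0.8],
    [0,0,-0.8],
    [0,0,-0.8],
    [0,0,-0.8],
    [0,0,-0.8],
    [0,0,-0.8],
    [0,0,-0.4],
    [0,0,0],
    [0,0,0]
  ],
  "hand": [1,1,1,1,1,1,1,1,1,1,1]
}}

```text
clock: 6.6
position: [440.2, -313.6, 200.8]
ee_rot: [0.992, -0.128, -0.0, -0.0]
contact_force: [0.3, -0.6, -3.2]
gripper_width: 26.7
grasp_force: 59.2
```

```bash
python3 go.py 665 101 200; python3 - <<'E'
from h import *
p=eyes.get_image("side");r=nets.look_for("scrubber_center",p);print(r[:2])
b=r[0]["bbox"];x=int(max(b[0]-60,0));y=int(max(b[1]-80,0))
cv2.imwrite("pics/lift.png",cv2.resize(p["frame"][y:y+150,x:x+160],None,fx=4,fy=4,interpolation=2)[...,::-1])
w=world(p);print(x,y)
for z in range(140,190,6):
    m=(abs(w[...,2]-z)<3)&(np.hypot(w[...,0]-440,w[...,1]+314)<45);q=w[m]
    if len(q)>3: print(z,len(q),q[:,:2].min(0).round(1),q[:,:2].max(0).round(1))
m=(np.hypot(w[...,0]-440,w[...,1]+314)<36)&(w[...,2]>100)&(w[...,2]<300);print("minz",np.percentile(w[m][:,2],[0,2]))
E
```

```text
t 6.6 pos [ 440.2 -313.6  200.8] z [-2.e-04  9.e-04 -1.e+00] yaw -14.68 F [ 0.3 -0.6 -3.2] T [ 0.03  0.04 -0.04] w 26.7 grip 59.2 j [-0.32  0.27 -0.25 -0.   -1.06  1.63]
units [  4.5  -18.32   0.05] n>= 19 per row [ 0.237 -0.964  0.002] per 20 [ 0.225 -0.916  0.002]
[{'bbox': [243.3, 256.3, 279.1, 298.6], 'score': 0.61}]
183 176
158 20 [ 413.5 -342.5] [ 467.6 -318.3]
164 73 [ 409.8 -343.6] [ 467.8 -318.1]
170 69 [ 409.2 -343.2] [ 465.2 -318. ]
176 361 [ 408.9 -343.6] [ 467.9 -289.8]
182 145 [ 416.4 -335.2] [ 461.4 -301.4]
188 35 [ 425.8 -328.4] [ 452.5 -316.8]
minz [158.0609053  161.12311628]
```

View pics/lift.png

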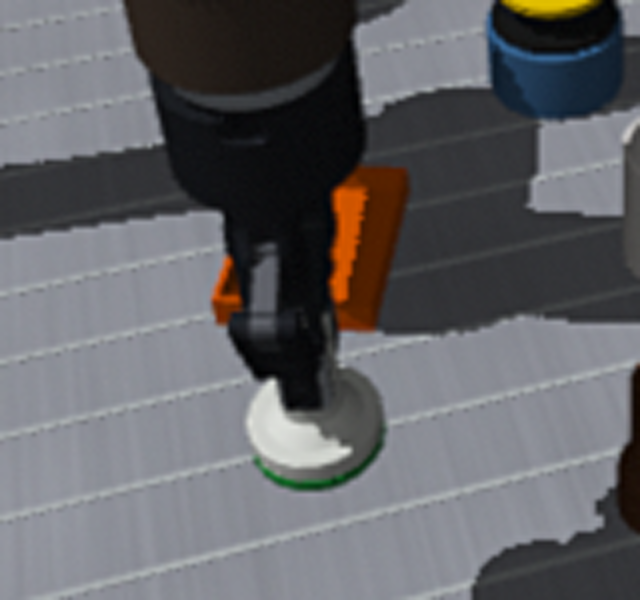

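The crop shows the scrubber held upright with its foot level at (315,430), underside at about z 159. Next, carry it over to the plate.

>>> {"api": "apply_moves", "payload": {
  "delta_rot": [
    [0,0,0],
    [0,0,0],
    [0,0,0],
    [0,0,0],
    [0,0,0],
    [0,0,0],
    [0,0,0],
    [0,0,0],
    [0,0,0],
    [0,0,0],
    [0,0,0],
    [0,0,0],
    [0,0,0],
    [0,0,0],
    [0,0,0],
    [0,0,0],
    [0,0,0],
    [0,0,0],
    [0,0,0],
    [0,0,0]
  ],
  "xyz": [
    [0.12,-0.5,0],
    [0.25,-1,0],
    [0.25,-1,0],
    [0.25,-1,0],
    [0.25,-1,0],
    [0.25,-1,0],
    [0.25,-1,0],
    [0.25,-1,0],
    [0.25,-1,0],
    [0.25,-1,0],
    [0.25,-1,0],
    [0.25,-1,0],
    [0.25,-1,0],
    [0.25,-1,0],
    [0.25,-1,0],
    [0.25,-1,0],
    [0.25,-1,0],
    [0.25,-1,0],
    [0.13,-0.8,0],
    [0,0,0]
  ],
  "hand": [1,1,1,1,1,1,1,1,1,1,1,1,1,1,1,1,1,1,1,1]
}}

```text
clock: 8.37
position: [666.0, 104.2, 198.6]
ee_rot: [0.992, -0.126, -0.001, 0.0]
contact_force: [0.5, -0.5, -2.0]
gripper_width: 27.0
grasp_force: 59.4
```

```bash
python3 go.py 665.5 101 145; python3 - <<'E'
from h import *
for c in("side","top"):
    p=eyes.get_image(c);w=world(p);m=(abs(w[...,2]-168)<11)&(np.hypot(w[...,0]-665,w[...,1]-101)<50);q=w[m]
    print(c,len(q),q.min(0).round(1),q.max(0).round(1),cv2.minEnclosingCircle(q[:,:2].astype(np.float32)))
E
python3 go.py 665.5 101 145
```

```text
t 8.37 pos [666.  104.2 198.6] z [-2.e-03 -2.e-04 -1.e+00] yaw -14.46 F [ 0.5 -0.5 -2. ] T [-0.05 -0.05  0.02] w 27.0 grip 59.4 j [ 0.39  0.49  0.1  -0.   -1.18  0.92]
units [0.02 0.13 2.14] n>= 3 per row [0.006 0.043 0.715] per 20 [0.001 0.006 0.107]
side 238 [634.1  73.  157.2] [692.5 131.3 178.9] ((664.78369140625, 103.03130340576172), 30.861181259155273)
top 188 [632.9  72.1 158.2] [661.7 128.7 179. ] ((656.6978149414062, 100.43141174316406), 28.43996810913086)
t 8.47 pos [664.6 101.4 199.1] z [-0.0035 -0.0011 -1.    ] yaw -14.57 F [-0.6  0.5 -2.6] T [-0.06  0.01 -0.03] w 26.9 grip 59.4 j [ 0.39  0.49  0.09 -0.   -1.18  0.93]
units [0.05 0.   2.16] n>= 3 per row [0.016 0.001 0.722] per 20 [0.002 0.    0.108]
```

>>> {"api": "apply_moves", "payload": {
  "delta_rot": [
    [0,0,0],
    [0,0,0],
    [0,0,0],
    [0,0,0],
    [0,0,0],
    [0,0,0],
    [0,0,0],
    [0,0,0],
    [0,0,0],
    [0,0,0],
    [0,0,0],
    [0,0,0]
  ],
  "xyz": [
    [0.06,0.01,0.6],
    [0,0,0.6],
    [0,0,0.6],
    [0,0,0.36],
    [0,0,0.16],
    [0,0,0.16],
    [0,0,0.16],
    [0,0,0.16],
    [0,0,0.16],
    [0,0,0.16],
    [0,0,0],
    [0,0,0]
  ],
  "hand": [1,1,1,1,1,1,1,1,1,1,1,1]
}}

```text
clock: 9.47
position: [667.1, 99.5, 124.3]
ee_rot: [0.992, -0.127, 0.001, -0.0]
contact_force: [-1.0, -1.5, 2.4]
gripper_width: 26.8
grasp_force: 59.6
```

```bash
python3 go.py 665.5 101 116
```

```text
t 9.47 pos [667.1  99.5 124.3] z [ 1.5e-03 -1.0e-04 -1.0e+00] yaw -14.64 F [-1.  -1.5  2.4] T [-0.36  0.25  0.01] w 26.8 grip 59.6 j [ 0.39  0.55 -0.    0.   -1.02  0.93]
units [-0.08 -0.04  0.33] n>= 1 per row [-0.079 -0.043  0.33 ] per 20 [-0.004 -0.002  0.017]
```

>>> {"api": "apply_moves", "payload": {
  "delta_rot": [
    [0,0,0],
    [0,0,0],
    [0,0,0],
    [0,0,0],
    [0,0,0]
  ],
  "xyz": [
    [0,0,0.12],
    [0,0,0.12],
    [0,0,0.12],
    [0,0,0],
    [0,0,0]
  ],
  "hand": [1,1,1,1,1]
}}

```text
clock: 9.88
position: [667.3, 99.5, 116.0]
ee_rot: [0.992, -0.127, 0.001, 0.0]
contact_force: [-1.9, -1.4, 8.1]
gripper_width: 26.7
grasp_force: 60.7
```

```bash
python3 go.py 665.5 101 116
```

```text
t 9.88 pos [667.3  99.5 116. ] z [ 2.e-03 -3.e-04 -1.e+00] yaw -14.62 F [-1.9 -1.4  8.1] T [-0.47  0.66 -0.05] w 26.7 grip 60.7 j [ 0.39  0.56 -0.01  0.   -1.    0.93]
units [-0.08 -0.04 -0.  ] n>= 1 per row [-0.083 -0.042 -0.001] per 20 [-0.004 -0.002 -0.   ]
```

Near the stop. I'll press on in small steps.

>>> {"api": "apply_moves", "payload": {
  "delta_rot": [
    [0,0,0],
    [0,0,0],
    [0,0,0],
    [0,0,0]
  ],
  "xyz": [
    [0,0,0.05],
    [0,0,0.05],
    [0,0,0],
    [0,0,0]
  ],
  "hand": [1,1,1,1]
}}

```text
clock: 10.22
position: [667.6, 99.4, 115.8]
ee_rot: [0.992, -0.127, 0.002, 0.0]
contact_force: [-4.2, -0.8, 16.4]
gripper_width: 26.8
grasp_force: 61.2
```

```bash
python3 go.py 665.5 101 116;  python3 - <<'E'
from h import *
for c in("side","top"):
    p=eyes.get_image(c);w=world(p);f=p["frame"].astype(int)
    m=(f[...,0]-f[...,2]>90)&(f[...,1]-f[...,2]>60)&(np.hypot(w[...,0]-665,w[...,1]-101)<48)&(w[...,2]>60);q=w[m]
    A=np.c_[q[:,:2]-[665,101],np.ones(len(q))]
    ok=q[:,2]>np.median(q[:,2])-4
    k=np.linalg.lstsq(A[ok],q[ok,2],rcond=None)[0];print(c,len(q),"slope deg",np.degrees(k[:2]).round(2),"z",k[2].round(1),q.min(0).round(),q.max(0).round())
    if c=="side": cv2.imwrite("pics/press.png",cv2.resize(p["frame"][110:220,260:400],None,fx=4,fy=4,interpolation=2)[...,::-1])
E
```

```text
t 10.22 pos [667.6  99.4 115.8] z [ 3.6e-03 -6.0e-04 -1.0e+00] yaw -14.58 F [-4.2 -0.8 16.4] T [-0.45  1.66 -0.01] w 26.8 grip 61.2 j [ 0.39  0.56 -0.01  0.   -1.    0.93]
units [-0.1  -0.04 -0.01] n>= 1 per row [-0.096 -0.041 -0.007] per 20 [-0.005 -0.002 -0.   ]
side 27 slope deg [ 1.75 -0.84] z 72.4 [642.  60.  71.] [690.  77.  77.]
top 1 slope deg [-116.48    9.81] z 0.1 [629. 104.  74.] [629. 104.  74.]
```

View pics/press.png

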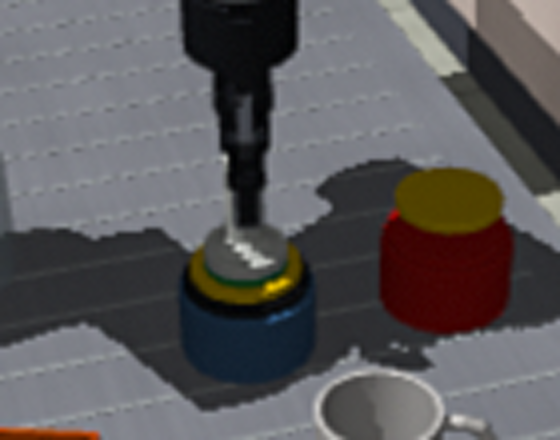

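Plate ring is visible evenly around the foot at crop (245,270), and the force rose sharply from 8 to 16 N with no further travel. The plate is on its stop at z 74. Hold over a second, easing the small sideways load.

>>> {"api": "apply_moves", "payload": {
  "delta_rot": [
    [0,0,0],
    [0,0,0],
    [0,0,0],
    [0,0,0],
    [0,0,0],
    [0,0,0],
    [0,0,0],
    [0,0,0],
    [0,0,0],
    [0,0,0],
    [0,0,0],
    [0,0,0],
    [0,0,0],
    [0,0,0],
    [0,0,0],
    [0,0,0],
    [0,0,0],
    [0,0,0]
  ],
  "xyz": [
    [-0.03,0,0.03],
    [-0.03,0,0],
    [0,0,0],
    [0,0,0],
    [0,0,0],
    [0,0,0],
    [0,0,0],
    [0,0,0],
    [0,0,0],
    [0,0,0],
    [0,0,0],
    [0,0,0],
    [0,0,0],
    [0,0,0],
    [0,0,0],
    [0,0,0],
    [0,0,0],
    [0,0,0]
  ],
  "hand": [1,1,1,1,1,1,1,1,1,1,1,1,1,1,1,1,1,1]
}}

```text
clock: 11.82
position: [667.2, 99.5, 115.8]
ee_rot: [0.992, -0.127, 0.003, -0.0]
contact_force: [-2.6, -2.6, 15.7]
gripper_width: 26.7
grasp_force: 61.2
```

```bash
python3 go.py 665.5 101 200; python3 - <<'E'
from h import *
p=eyes.get_image("side");w=world(p);f=p["frame"].astype(int)
m=(f[...,0]-f[...,2]>60)&(f[...,1]-f[...,2]>40)&(np.hypot(w[...,0]-665,w[...,1]-101)<42)&(w[...,2]>66)&(w[...,2]<82);q=w[m]
q=q[np.hypot(q[:,0]-665,q[:,1]-101)<39]
k=np.linalg.lstsq(np.c_[q[:,:2]-[665,101],np.ones(len(q))],q[:,2],rcond=None)[0];print(len(q),np.degrees(k[:2]),k[2],np.median(q[:,2]),q.min(0),q.max(0))
E
```

```text
t 11.82 pos [667.2  99.5 115.8] z [ 6.2e-03 -7.0e-04 -1.0e+00] yaw -14.57 F [-2.6 -2.6 15.7] T [-0.82  1.14 -0.01] w 26.7 grip 61.2 j [ 0.39  0.56 -0.01  0.   -1.    0.93]
units [-0.06 -0.04 -3.37] n>= 4 per row [-0.015 -0.011 -0.842] per 20 [-0.003 -0.002 -0.168]
115 [0.78502653 1.91320769] 73.51479297727948 73.25184707039334 [626.16756746  62.40701216  66.72969156] [702.46441026 124.55267612  76.62286413]
```

Held about 1.6 s at 18 N net, with the plate at z≈73.5 and level. Lift off.

>>> {"api": "apply_moves", "payload": {
  "delta_rot": [
    [0,0,0],
    [0,0,0],
    [0,0,0],
    [0,0,0],
    [0,0,0],
    [0,0,0],
    [0,0,0],
    [0,0,0],
    [0,0,0]
  ],
  "xyz": [
    [0,0,-0.15],
    [0,0,-0.25],
    [0,0,-0.5],
    [0,0,-0.8],
    [0,0,-0.8],
    [0,0,-0.6],
    [0,0,-0.3],
    [0,0,0],
    [0,0,0]
  ],
  "hand": [1,1,1,1,1,1,1,1,1]
}}

```text
clock: 12.62
position: [664.4, 100.2, 194.4]
ee_rot: [0.992, -0.128, -0.001, -0.0]
contact_force: [-0.0, -0.1, -1.4]
gripper_width: 26.7
grasp_force: 59.5
```

```bash
python3 go.py 466 -29 200
```

```text
t 12.62 pos [664.4 100.2 194.4] z [-2.4e-03  5.0e-04 -1.0e+00] yaw -14.68 F [-0.  -0.1 -1.4] T [ 0.01  0.01 -0.01] w 26.7 grip 59.5 j [ 0.39  0.49  0.08 -0.   -1.17  0.93]
units [-6.37  7.01 -0.21] n>= 8 per row [-0.796  0.876 -0.026] per 20 [-0.318  0.351 -0.01 ]
```

>>> {"api": "apply_moves", "payload": {
  "delta_rot": [
    [0,0,0],
    [0,0,0],
    [0,0,0],
    [0,0,0],
    [0,0,0],
    [0,0,0],
    [0,0,0],
    [0,0,0],
    [0,0,0],
    [0,0,0],
    [0,0,0],
    [0,0,0],
    [0,0,0]
  ],
  "xyz": [
    [-0.32,0.35,0],
    [-0.64,0.7,0],
    [-0.64,0.7,0],
    [-0.64,0.7,0],
    [-0.64,0.7,0],
    [-0.64,0.7,0],
    [-0.64,0.7,0],
    [-0.64,0.7,0],
    [-0.64,0.7,0],
    [-0.64,0.7,0],
    [-0.29,0.36,0],
    [0,0,0],
    [0,0,0]
  ],
  "hand": [1,1,1,1,1,1,1,1,1,1,1,1,1]
}}

```text
clock: 13.7
position: [466.6, -29.4, 195.6]
ee_rot: [0.992, -0.128, -0.0, 0.0]
contact_force: [0.3, 0.3, -1.8]
gripper_width: 26.8
grasp_force: 59.4
```

```bash
python3 - <<'E'
from h import *
p=eyes.get_image("side");w=world(p)
m=(abs(w[...,2]-163)<14)&(np.hypot(w[...,0]-466,w[...,1]+29)<50);q=w[m]
print(len(q),q.min(0).round(1),q.max(0).round(1),cv2.minEnclosingCircle(q[:,:2].astype(np.float32)))
cv2.imwrite("pics/dish.png",cv2.resize(p["frame"][120:280,190:340],None,fx=3.7,fy=3.7,interpolation=2)[...,::-1])
E
python3 go.py 467 -29 66
```

```text
342 [435.4 -60.7 153.3] [494.4  -5.9 177. ] ((465.1741027832031, -30.68653106689453), 30.25819969177246)
t 13.75 pos [467.3 -29.1 195.7] z [ 1.e-04  0.e+00 -1.e+00] yaw -14.66 F [ 0.1 -0.6 -1.4] T [ 0.   -0.05  0.02] w 26.8 grip 59.4 j [ 0.29  0.15 -0.42 -0.   -1.01  1.03]
units [-0.01 -0.    5.19] n>= 6 per row [-0.002 -0.     0.865] per 20 [-0.001 -0.     0.259]
```

View pics/dish.png

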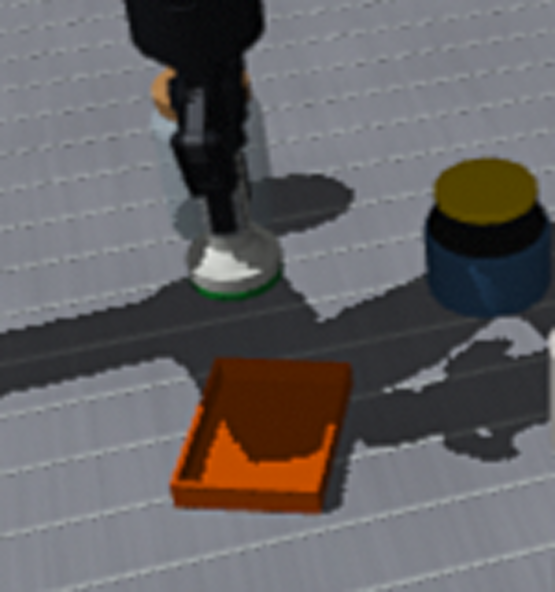

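Scrubber is upright at crop (235,265), the dish is clear at (265,435) and the plate is back up at (485,190). Lower into the dish.

>>> {"api": "apply_moves", "payload": {
  "delta_rot": [
    [0,0,0],
    [0,0,0],
    [0,0,0],
    [0,0,0],
    [0,0,0],
    [0,0,0],
    [0,0,0],
    [0,0,0],
    [0,0,0],
    [0,0,0],
    [0,0,0],
    [0,0,0],
    [0,0,0],
    [0,0,0]
  ],
  "xyz": [
    [0,0,0.4],
    [0,0,0.8],
    [0,0,0.8],
    [0,0,0.8],
    [0,0,0.8],
    [0,0,0.8],
    [0,0,0.6],
    [0,0,0.4],
    [0,0,0.2],
    [0,0,0.1],
    [0,0,0.1],
    [0,0,0.1],
    [0,0,0],
    [0,0,0]
  ],
  "hand": [1,1,1,1,1,1,1,1,1,1,1,1,1,1]
}}

```text
clock: 14.92
position: [467.1, -29.2, 49.0]
ee_rot: [0.992, -0.127, 0.0, -0.0]
contact_force: [0.2, 1.1, -2.5]
gripper_width: 26.6
grasp_force: 59.4
```

```bash
python3 go.py 467 -29 46
```

```text
t 14.92 pos [467.1 -29.2  49. ] z [ 9.e-04  2.e-04 -1.e+00] yaw -14.65 F [ 0.2  1.1 -2.5] T [0.01 0.06 0.03] w 26.6 grip 59.4 j [ 0.29  0.35 -0.6   0.   -0.62  1.03]
units [-0.01 -0.01  0.12] n>= 1 per row [-0.006 -0.007  0.118] per 20 [-0.    -0.     0.006]
```

>>> {"api": "apply_moves", "payload": {
  "delta_rot": [
    [0,0,0],
    [0,0,0],
    [0,0,0],
    [0,0,0],
    [0,0,0]
  ],
  "xyz": [
    [0,0,0.04],
    [0,0,0.04],
    [0,0,0.04],
    [0,0,0],
    [0,0,0]
  ],
  "hand": [1,1,1,1,1]
}}

```text
clock: 15.33
position: [467.0, -29.2, 46.2]
ee_rot: [0.992, -0.127, 0.0, -0.0]
contact_force: [-2.2, 0.8, 4.3]
gripper_width: 26.6
grasp_force: 60.0
```

```bash
python3 go.py 467 -29 46
```

```text
t 15.33 pos [467.  -29.2  46.2] z [ 8.e-04  0.e+00 -1.e+00] yaw -14.64 F [-2.2  0.8  4.3] T [0.16 0.45 0.01] w 26.6 grip 60.0 j [ 0.29  0.36 -0.6   0.   -0.61  1.03]
units [-0.   -0.01  0.01] n>= 1 per row [-0.004 -0.009  0.007] per 20 [-0. -0.  0.]
```

Landed on the dish floor. Open, then rise straight up.

>>> {"api": "apply_moves", "payload": {
  "delta_rot": [
    [0,0,0],
    [0,0,0],
    [0,0,0],
    [0,0,0],
    [0,0,0],
    [0,0,0],
    [0,0,0],
    [0,0,0],
    [0,0,0],
    [0,0,0],
    [0,0,0],
    [0,0,0],
    [0,0,0],
    [0,0,0],
    [0,0,0],
    [0,0,0],
    [0,0,0]
  ],
  "xyz": [
    [0,0,0],
    [0,0,0],
    [0,0,0],
    [0,0,0],
    [0,0,0],
    [0,0,0],
    [0,0,0],
    [0,0,0],
    [0,0,-0.4],
    [0,0,-0.8],
    [0,0,-0.8],
    [0,0,-0.8],
    [0,0,-0.8],
    [0,0,-0.8],
    [0,0,-0.8],
    [0,0,-0.4],
    [0,0,0]
  ],
  "hand": [-0.6,-0.8,-1,-1,-1,-1,-1,-1,-1,-1,-1,-1,-1,-1,-1,-1,-1]
}}

```text
clock: 16.75
position: [468.3, -29.0, 188.1]
ee_rot: [0.992, -0.127, 0.003, -0.001]
contact_force: [-0.8, 0.2, 0.1]
gripper_width: 85.5
grasp_force: 0.0
```

```bash
python3 go.py 467 -29 200; python3 - <<'E'
from h import *
p=eyes.get_image("side");w=world(p)
for n,lo,hi,c in(("foot",16,28,(466,-29)),("handle",80,100,(466,-29)),("pestle",95,120,(610,-283))):
    q=w[(w[...,2]>lo)&(w[...,2]<hi)&(np.hypot(w[...,0]-c[0],w[...,1]-c[1])<35)]
    print(n,len(q),q.min(0).round(1),q.max(0).round(1))
cv2.imwrite("pics/end.png",cv2.resize(p["frame"][100:320,190:400],None,fx=2.7,fy=2.7,interpolation=2)[...,::-1])
E
```

```text
t 16.75 pos [468.3 -29.  188.1] z [ 0.0058  0.0011 -1.    ] yaw -14.63 F [-0.8  0.2  0.1] T [0.08 0.02 0.01] w 85.5 grip 0.0 j [ 0.29  0.16 -0.43  0.   -0.98  1.03]
units [-0.05  0.01 -0.48] n>= 1 per row [-0.046  0.01  -0.475] per 20 [-0.002  0.    -0.024]
foot 218 [436.  -60.7  16. ] [495.   -5.1  28. ]
handle 105 [452.1 -43.7  80.4] [478.5 -17.6  97.3]
pestle 181 [ 596.4 -299.3   95.6] [ 624.6 -270.8  113.4]
```

View pics/end.png

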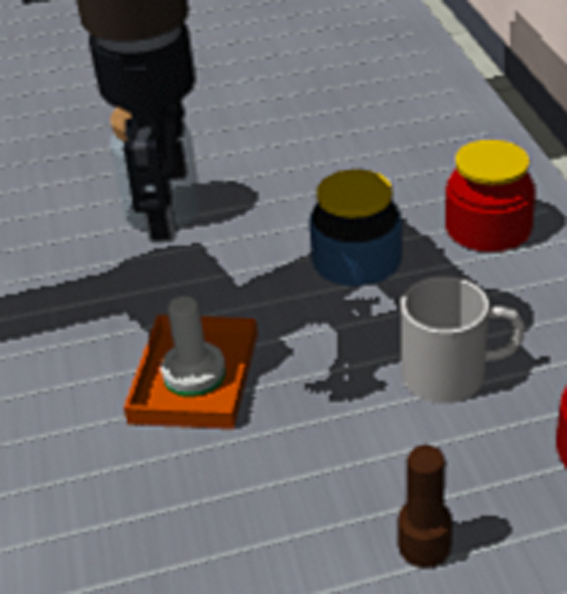

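The scrubber stands upright in the dish at crop (192,355), the pestle is untouched at (425,505), and the gripper is clear.

```bash
python3 -c "
from bench import arm
print(arm.job_done())"
```

```text
the job is handed in; nothing more can be done
None
```

The job is handed in at about 17 s: I held the plate on the blue dispenser down on its stop, level as near as I could measure, for about 1.6 s, then stood the scrubber upright in the orange dish and let go, with the pestle untouched.

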